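# Park the polisher's self-closing guard gate open

### The job

The gate of the polishing guard is shut, held by its drop bar, and a spring pulls it closed. Lift the bar by its knob over the shut catch, swing the gate open to the parking catch on the curved rail until the bar meets the catch's tall back, and lower the bar gently into the notch so that the gate stays parked open by itself. Do not ram or slam the bar against the catches, and leave the other things on the bench where they are.

Things in the scene. Friction and masses are not known exactly. Their poses are not given: they have to be found in the camera images.
- guard: Low grey polishing guard fixed to the bench: base plate, panels on three sides 108 mm high, small polishing motor inside, barred gate 205 mm wide on the open side. Origin on the gate's hinge axis at bench height. The shut gate runs from the hinge along the guard's -y and opens towards its -x.
- shut_notch (a point): Floor centre of the shut catch's notch: a fixed steel post 235 mm from the hinge axis along the guard's -y. Each catch is 20 mm wide radially; its notch is 16 mm wide, floor 142 mm above the bench, with a lip 16 mm above the floor and a tall back 55 mm above the floor, both 8 mm thick. Here the lip is on the opening (-x) side, the back on the +x side.
- rail_mid (a point): Middle (1.10 rad of gate opening) of the curved rail on the bench about the hinge, radius 235 mm. The parking catch, a steel post of the same shape and height as the shut catch, is clamped somewhere between 0.85 and 1.35 rad along it; its setting is not reported and must be seen or felt. Its lip is on the side towards the shut catch, its tall back on the far side.
- gate_hinge (a point): Point on the gate's vertical hinge axis, 150 mm above the bench; axes as the guard's.
- gate (a joint): Gate angle, rad: 0 shut, grows as it opens, stop at 1.6. At angle t gate and bar point along (-sin t, -cos t) in the guard's x, y. A spring pulls it shut with about 0.4 N m at 0 to 0.75 N m at 1.4 (2 to 5 N at the knob); let go unparked, it swings shut.
- latch (a joint): Bar angle, rad: 0 when the bar lies on a notch floor (shut or parking), positive when lifted, up to 0.6. It clears a lip above 0.10, passes over a tall back only above 0.30. Not in a notch it sinks to rest on the gate's top rail at -0.08; on top of a lip it reads about 0.09.
- latch_pivot (a point): The bar's pivot on the gate, 50 mm from the hinge axis, 150 mm above the bench; the bar turns here about the gate's horizontal normal. The steel bar is 10 mm thick, 16 mm tall, about 0.28 kg with its knob, in the gate's plane just above the top rail, and reaches 250 mm from the hinge axis. All else on the gate stays below 165 mm.
- latch_knob (a point): Middle of the round upright knob on the bar, to grasp from above: 20 mm diameter, with a 27 mm wide, 5 mm thick cap on top. The point is 26 mm above the bar's top, 19 mm below the top of the cap, 184 mm above the bench when latched, and in the bar's frame 115 mm out from the pivot and 34 mm above the bar's centre line.
- bench_block: Bystander: loose square steel block 70 x 70 x 22 mm. Origin under its centre.
- third_hand: Bystander: loose stepped round steel weight 72 mm across with a thin post, 91 mm tall. Origin under its centre.
- stone_tin: Bystander: loose closed round aluminium tin 64 mm across, 50 mm tall. Origin under its centre.

How it is judged:
By the outcome, as a careful person would: the job done as asked, in the order asked, and still so for the second after the job is handed in, with the robot touching nothing.
It also fails if it takes over 51 s, if anything falls off the work surface, if the arm or the gripper's body presses on something with over 40 N, if the wrist force passes 120 N, or if a joint passes its speed limit or range.

### The arm

A 7-joint arm with a two-finger parallel gripper is mounted at the origin on the work surface. World frame = base frame: x ahead of the robot, y to its left, z up, the work surface at z = 0. Lengths are in mm, angles in rad, forces in N, time in s.
With the tool pointing down it reaches from about 400 to 875 mm from the base axis. Payload 4.4 kg.
Tool frame: the origin (TCP) lies at the very end of the fingers, on their centre line; the grasp point (between the pads) lies 19 mm behind it; z points along the fingers, y is the line along which they close (so a half turn about z gives the same grasp; the last joint's range is limited). The gripper opens to 85 mm and grips with 20 to 120 N. Pads are 22 mm wide; open, the fingers measure 114 mm over their backs; the gripper's body (76 mm by 85 mm) begins 54 mm behind the grasp point. The pads swing forward as they close: fully open they stand 13 mm farther back than shut.
Start: joints at [-1.177, 0.628, 0.038, 1.517, -0.027, 0.996, -0.02], TCP at [288.429, 582.517, 231.313] pointing down, gripper open.
Joint ranges: [-3.06, 3.06], [-0.37, 2.12], [-1.25, 1.32], [0.18, 2.47], [-1.1, 4.24], [0.23, 1.98], [-2.94, 2.94]. Speed limits (rad/s): [2.57, 2.57, 3.14, 3.14, 3.14, 3.14, 3.14].

### API

Orientations are given as [roll, pitch, yaw] about the fixed x, y, z axes, in that order (R = Rz(yaw) Ry(pitch) Rx(roll)).
In Python, from cell import ctrl gives the robot as it stands.
- The arm moves only by the tool step_arm, never from a script. Its argument "series" is a list that holds one entry, the list of rows, each a list of 7 numbers: the turn, a rotation vector about the tool's x, y, z as a fraction of full scale, then the shift along the tool's x, y, z as a fraction of full scale, then the closure, from 0 (fully open) to 1 (shut). In form: [[[ax, ay, az, tx, ty, tz, gripper], ...]]. A call has 1 to 12 rows; each row shifts and turns the commanded pose from where the row before left it, along the tool's axes as they then stand; what a row does not reach is not made up. Full scale, the value 1, is 150 mm for a shift and 45 degrees for a turn. A row lasts 1/10 s, in which the tool goes at most 50 mm and 8.59 degrees, less where a joint would pass 70% of its speed; a pose out of reach is approached as far as the arm can. A call with a number of a shift or a turn outside -1 to 1 is refused whole. A call with a gripper value outside its range is refused whole. The fingers move at their own pace and stop on an object; the grip force is fixed at half the most. Time passes only in rows, so rows that do not move let the fingers close. It gives the time, the measured TCP pose, the force, the opening and the grip force at its end, in the units of the state.
- ctrl.read_state(): the state, without advancing time (a new reading comes with each control period).
- ctrl.get_image(name): name is "scene" or "top" or "wrist"; returns a dict with "img" (420x560x3 uint8, red, green, blue), "fx", "fy", "cx", "cy" (pixels), "R" (3x3) and "t" (3): a world point X has camera coordinates R X + t. Camera axes: x right, y down, z forward; pixel columns grow to the right and rows downward; lengths in mm; the calibration is good to about 2 mm. A picture is of the moment at which its call begins. There is no depth.
- ctrl.finish_job(): hands the job in; it is judged then, once.
Trained networks look in a picture, given as the dict that the camera call returned (one of the last four; its "shot" number tells which), for a name from the list of things; names that differ only in an ending like _2 or _b are one class to them, and where a whole thing is asked for, a point or a joint stands for the part that bears it (a point fixed in the world has none). Each returns a list of dicts, best first, with "score" (0 to 1); they miss things now and then, are a little off and sometimes report something else, mostly with a low value. They report only what shows in the picture. A call takes as long as a camera call.
- ctrl.recognise(picture, thing): "centre" ([column, row] in pixels, amid what is visible of it).
The state is a dict: "clock": time; "qpos": joint angles; "qd": joint speeds; "tau": joint torques, N m; "eef_pos": TCP position; "tool_rot": TCP orientation; "force": force on the tool from outside, world axes, zero at the start; "torque": the same for the moment, N m; "width": finger opening in mm; "gripper_force": force on a finger pad.
Only numpy, scipy, OpenCV 4.12 (cv2) and the standard library are available. Lean on these libraries where they do the work, as an engineer would, in place of code of your own. Each camera call takes 0.05 s, during which the arm holds its last target. There are 200 camera calls.

## Working session

There is one attempt and no reset: what is moved stays moved. The work goes in short steps, Python scripts to look and compute and a tool call to move; the robot and the scene stay as the last step left them, time stands still between calls to the robot, and variables do not carry over. Pictures are saved under pics/ and viewed, at most 12 in all, crops included, and the job is handed in when it is done.

Besides the shell and the picture viewer there is one more tool, called after "Call:" in YAML: its name, and indented under it one key for each argument. step_arm: Moves the arm, as the interface text tells. Shift numbers are shares of 150 mm and turn numbers shares of 45 degrees, none past 1 either way. Its arguments: {"type":"object","properties":{"series":{"type":"array","items":{"type":"array","items":{"type":"array","items":{"type":"number","minimum":-1,"maximum":1}}}}},"required":["series"]}

```bash
mkdir -p pics; ls; cat > h.py <<'E'
from cell import ctrl
import cv2, numpy as np
def snap(n,f):
    p=ctrl.get_image(n); cv2.imwrite('pics/'+f,p['img'][:,:,::-1]); return p
def onz(p,px,z):
    d=np.array([(px[0]-p['cx'])/p['fx'],(px[1]-p['cy'])/p['fy'],1]); R=np.array(p['R']);t=np.array(p['t'])
    o=-R.T@t; d=R.T@d; return o+d*(z-o[2])/d[2]
def proj(p,X):
    c=np.array(p['R'])@np.array(X,float)+np.array(p['t']); return np.array([p['fx']*c[0]/c[2]+p['cx'],p['fy']*c[1]/c[2]+p['cy']])
E
python3 - <<'E'
from h import *
s=ctrl.read_state(); print(s['clock'],s['eef_pos'],s['tool_rot'],s['width'])
Z=dict(latch_knob=184,shut_notch=142,gate_hinge=150,latch_pivot=150,rail_mid=0,guard=50,bench_block=11,third_hand=20,stone_tin=25)
for n in('top','scene'):
    p=snap(n,n+'0.png'); print(n,-np.array(p['R']).T@p['t'])
    for k,z in Z.items():
        for r in ctrl.recognise(p,k)[:2]: print(k,round(r['score'],2),np.round(r['centre']),np.round(onz(p,r['centre'],z)))
E
```

```text
pics
0.0 [288.15392915 581.94945444 230.39776543] [-3.13972525e+00  2.89739874e-05  2.68179659e+00] 85.64680942914973
top [ 493.57796159   26.392976   1245.46924466]
latch_knob 0.96 [334. 185.] [ 622. -109.  184.]
shut_notch 0.87 [315. 160.] [690. -65. 142.]
gate_hinge 0.62 [318. 160.] [689. -73. 150.]
latch_pivot 0.67 [335. 187.] [ 621. -115.  150.]
rail_mid 0.93 [316. 157.] [724. -81.   0.]
guard 0.73 [338. 184.] [ 641. -137.   50.]
third_hand 0.83 [400. 176.] [ 671. -318.   20.]
third_hand 0.21 [320. 190.] [628. -91.  20.]
stone_tin 0.73 [227. 247.] [461. 166.  25.]
scene [1284.02302149  319.29874391  819.47372604]
latch_knob 0.81 [217. 200.] [659. -95. 184.]
shut_notch 0.58 [223. 278.] [794. -12. 142.]
gate_hinge 0.75 [222. 278.] [802.  -9. 150.]
latch_pivot 0.87 [216. 201.] [ 629. -118.  150.]
rail_mid 0.58 [216. 199.] [ 476. -219.   -0.]
rail_mid 0.55 [223. 276.] [688. -83.   0.]
guard 0.92 [220. 277.] [730. -63.  50.]
bench_block 0.8 [167. 200.] [ 535. -322.   11.]
third_hand 0.92 [134. 239.] [ 687. -306.   20.]
third_hand 0.57 [222. 276.] [703. -76.  20.]
stone_tin 0.72 [371. 235.] [470. 172.  25.]
```

View pics/top0.png

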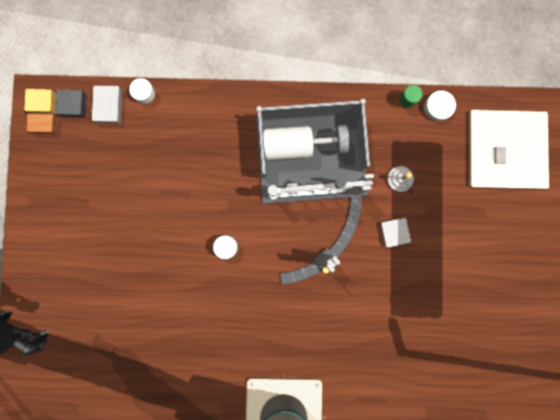

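View pics/scene0.png

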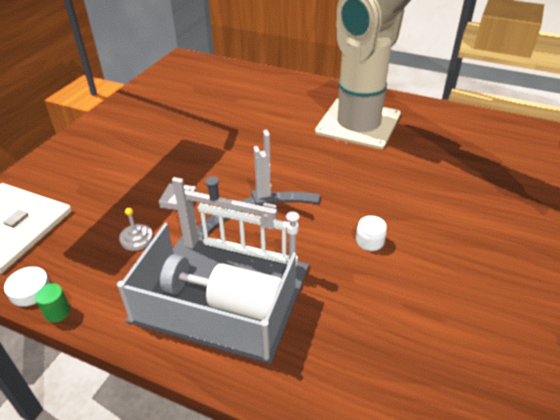

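The top picture shows the hinge post near (273,191), the knob near (334,185), the shut catch near (370,183) and the parking catch near (327,262) on the rail. I'll enlarge that region to get accurate pixels.

```bash
python3 - <<'E'
import cv2
a=cv2.imread('pics/top0.png')[165:290,255:415]; b=cv2.imread('pics/scene0.png')[120:270,165:325]
a=cv2.resize(a,None,fx=5,fy=4.8,interpolation=2)
cv2.imwrite('pics/c1.png',cv2.resize(cv2.imread('pics/top0.png')[165:285,255:415],None,fx=5,fy=5,interpolation=2))
cv2.imwrite('pics/c2.png',cv2.resize(b,None,fx=4,fy=4,interpolation=2))
E
```

```text
(no output)
```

View pics/c1.png

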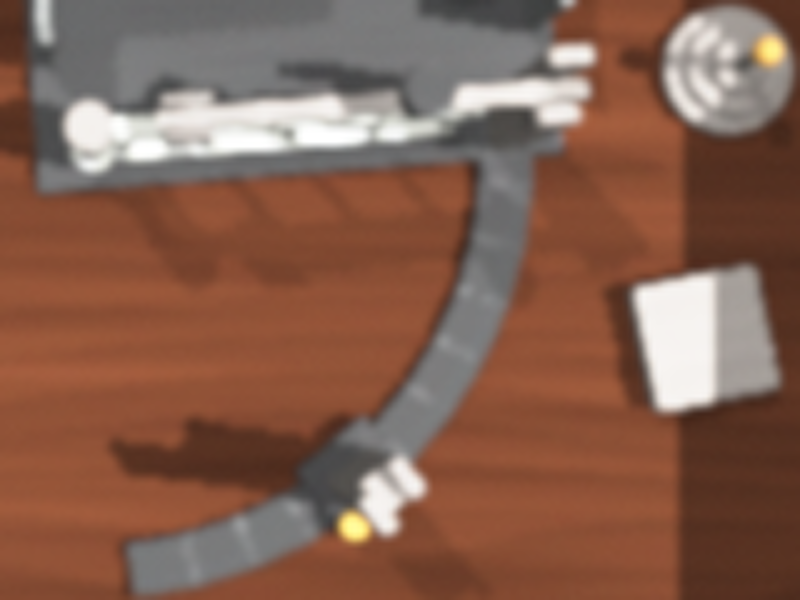

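View pics/c2.png

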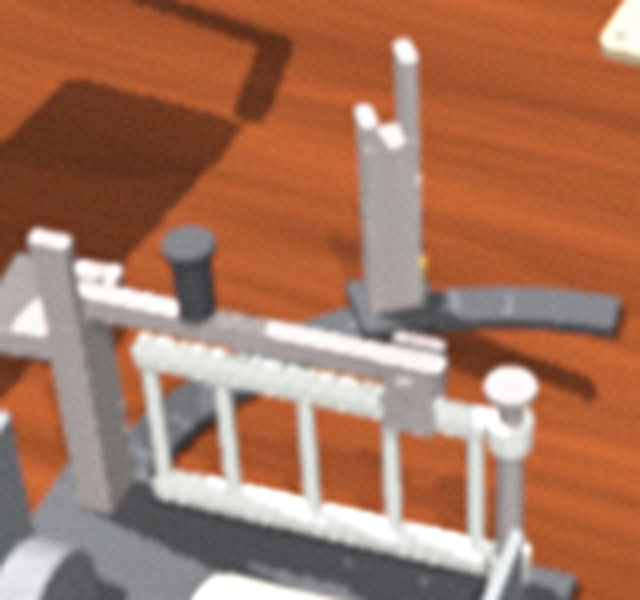

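The crops resolve hinge cap, knob cap, and the lip and back tops of both catches. I'll fit the guard pose and parking angle to them.

```bash
python3 - <<'E'
from h import *
from scipy.optimize import least_squares
T=ctrl.get_image('top');S=ctrl.get_image('scene')
c1=lambda a,b:np.array([255+a/5,165+b/5]); c2=lambda a,b:np.array([165+a/4,120+b/4])
def g(v,r,t,n,z): # n along opening direction
    x,y,w=v[:3]; c,s=np.cos(w),np.sin(w)
    gx=-np.sin(t)*r-n*np.cos(t); gy=-np.cos(t)*r+n*np.sin(t)
    return [x+c*gx-s*gy,y+s*gx+c*gy,z]
obs=[('hingeT',T,c1(90,125),lambda v:g(v,0,0,0,v[4])),('hingeS',S,c2(510,383),lambda v:g(v,0,0,0,v[4])),
('knobT',T,c1(430,85),lambda v:g(v,165,0,0,203)),('knobS',S,c2(190,243),lambda v:g(v,165,0,0,203)),
('sbT',T,c1(572,55),lambda v:g(v,235,0,-12,197)),('slT',T,c1(560,114),lambda v:g(v,235,0,12,158)),
('sbS',S,c2(50,238),lambda v:g(v,235,0,-12,197)),('slS',S,c2(100,270),lambda v:g(v,235,0,12,158)),
('pbT',T,c1(385,522),lambda v:g(v,235,v[3],12,197)),('plT',T,c1(408,477),lambda v:g(v,235,v[3],-12,158)),
('pbS',S,c2(405,48),lambda v:g(v,235,v[3],12,197)),('plS',S,c2(365,115),lambda v:g(v,235,v[3],-12,158))]
f=lambda v:np.concatenate([proj(p,m(v))-u for _,p,u,m in obs])
r=least_squares(f,[620,60,0,1.1,170],x_scale=[10,10,.1,.1,10],loss='soft_l1'); print(np.round(r.x,3))
for o,e in zip(obs,f(r.x).reshape(-1,2)): print(o[0],np.round(e,1))
np.save('v.npy',r.x)
for t in (0,r.x[3]): print('knob',np.round(g(r.x,165,t,0,184)),'tip',np.round(g(r.x,250,t,0,150)))
s=ctrl.read_state();print(s['clock'],s['force'])
E
```

```text
[6.08674e+02 4.12470e+01 1.04000e-01 9.68000e-01 1.51479e+02]
hingeT [-0.5  0.4]
hingeS [ 0.1 -0. ]
knobT [-0.2  0.5]
knobS [-0.4 -1.5]
sbT [-0.6 -0.4]
slT [-0.6 -0.6]
sbS [-0.1 -0.9]
slS [-4.7 -0.9]
pbT [-1.3 -1.8]
plT [-0.4 -0.1]
pbS [-0.4 -0.5]
plS [-0.1 -0.9]
knob [ 626. -123.  184.] tip [ 635. -207.  150.]
knob [483. -66. 184.] tip [ 418. -121.  150.]
1.1 [ 0.21560698 -0.71623647  0.09162858]
```

```bash
cat >> h.py <<'E'
from scipy.spatial.transform import Rotation as Ro
def rows(pts,grip,pose=None,after=False):
    s=ctrl.read_state(); p,R=(s['eef_pos'],Ro.from_euler('xyz',s['tool_rot'])) if pose is None else pose
    out=[]
    for q,yaw in pts:
        Rn=Ro.from_euler('xyz',[np.pi,0,yaw]); tv=np.clip((R.inv()*Rn).as_rotvec()/(np.pi/4),-1,1)
        d=(Rn if after else R).inv().apply(np.array(q)-p)/150
        row=np.round(np.r_[tv,d],3)
        out.append([float(x) for x in row]+[grip])
        R0=R; R=R*Ro.from_rotvec(row[:3]*np.pi/4); p=p+(R if after else R0).apply(row[3:]*150)
    print(str(out).replace(' ','')); print('end',np.round(p,1),np.round(R.as_euler('xyz'),3))
def line(a,b,n): 
    a,b=np.array(a),np.array(b); return [a+(b-a)*(i+1)/n for i in range(n)]
E
python3 - <<'E'
from h import *
s=ctrl.read_state(); a=np.r_[s['eef_pos'],s['tool_rot'][2]]
L=line(a,[626,-123,240,1.675],20)
rows([(l[:3],l[3]) for l in L],.45)
E
```

```text
[[-0.0,-0.0,0.064,-0.205,-0.161,-0.003,0.45],[-0.0,-0.0,0.064,-0.213,-0.15,-0.003,0.45],[-0.0,-0.0,0.064,-0.221,-0.139,-0.003,0.45],[-0.0,-0.0,0.064,-0.227,-0.129,-0.003,0.45],[-0.0,-0.0,0.064,-0.233,-0.116,-0.003,0.45],[-0.0,-0.0,0.065,-0.238,-0.105,-0.002,0.45],[-0.0,-0.0,0.064,-0.244,-0.092,-0.003,0.45],[-0.0,-0.0,0.064,-0.248,-0.08,-0.003,0.45],[-0.0,-0.0,0.064,-0.252,-0.068,-0.003,0.45],[-0.0,-0.0,0.064,-0.255,-0.055,-0.003,0.45],[-0.0,-0.0,0.064,-0.257,-0.041,-0.003,0.45],[-0.0,-0.0,0.064,-0.26,-0.029,-0.003,0.45],[-0.0,-0.0,0.064,-0.26,-0.016,-0.003,0.45],[-0.0,-0.0,0.064,-0.26,-0.003,-0.003,0.45],[-0.0,-0.0,0.064,-0.261,0.011,-0.003,0.45],[-0.0,-0.0,0.064,-0.26,0.023,-0.002,0.45],[-0.0,-0.0,0.065,-0.258,0.036,-0.003,0.45],[-0.0,-0.0,0.064,-0.256,0.05,-0.003,0.45],[-0.0,-0.0,0.064,-0.253,0.062,-0.003,0.45],[-0.0,-0.0,0.064,-0.249,0.075,-0.003,0.45]]
end [ 625.9 -122.9  240. ] [-3.142 -0.     1.675]
```

Call:
step_arm:
  series:
    - [[0,0,0.064,-0.205,-0.161,-0.003,0.45],[0,0,0.064,-0.213,-0.15,-0.003,0.45],[0,0,0.064,-0.221,-0.139,-0.003,0.45],[0,0,0.064,-0.227,-0.129,-0.003,0.45],[0,0,0.064,-0.233,-0.116,-0.003,0.45],[0,0,0.065,-0.238,-0.105,-0.002,0.45],[0,0,0.064,-0.244,-0.092,-0.003,0.45],[0,0,0.064,-0.248,-0.08,-0.003,0.45],[0,0,0.064,-0.252,-0.068,-0.003,0.45],[0,0,0.064,-0.255,-0.055,-0.003,0.45],[0,0,0.064,-0.257,-0.041,-0.003,0.45],[0,0,0.064,-0.26,-0.029,-0.003,0.45]]

```text
clock: 2.3
eef_pos: [491.7, 157.8, 236.8]
tool_rot: [3.141, -0.0, 2.076]
force: [0.9, 0.9, -0.4]
width: 46.9
gripper_force: 0.0
```

Call:
step_arm:
  series:
    - [[0,0,0.064,-0.26,-0.016,-0.003,0.45],[0,0,0.064,-0.26,-0.003,-0.003,0.45],[0,0,0.064,-0.261,0.011,-0.003,0.45],[0,0,0.064,-0.26,0.023,-0.002,0.45],[0,0,0.065,-0.258,0.036,-0.003,0.45],[0,0,0.064,-0.256,0.05,-0.003,0.45],[0,0,0.064,-0.253,0.062,-0.003,0.45],[0,0,0.064,-0.249,0.075,-0.003,0.45],[0,0,0,0,0,0,0.45],[0,0,0,0,0,0,0.45],[0,0,0,0,0,0,0.45]]

```text
clock: 3.4
eef_pos: [625.7, -121.3, 239.8]
tool_rot: [-3.141, -0.002, 1.677]
force: [0.9, -0.4, -0.7]
width: 46.7
gripper_force: 0.0
```

```bash
python3 - <<'E'
from h import *
s=ctrl.read_state(); print(s['clock'],s['eef_pos'],s['tool_rot'],s['width'],s['force'])
w=snap('wrist','w1.png')
for k,z in(('latch_knob',195),('shut_notch',160)):
    for r in ctrl.recognise(w,k)[:2]: print(k,r['score'],r['centre'],onz(w,r['centre'],z))
print(proj(w,[626,-123,203]),proj(w,[626,-123,184]))
E
```

```text
3.4 [ 625.65408488 -121.26748932  239.75114125] [-3.14107718e+00 -1.59602119e-03  1.67665310e+00] 46.735718014289766 [ 0.92239768 -0.39991212 -0.74514399]
latch_knob 0.7 [284.4, 198.4] [625.61233621 -95.29356058 195.        ]
shut_notch 0.81 [378.7, 144.4] [691.75246839 -56.30260474 160.        ]
[280.59158624 242.13689892] [280.64455919 231.58989464]
```

View pics/w1.png

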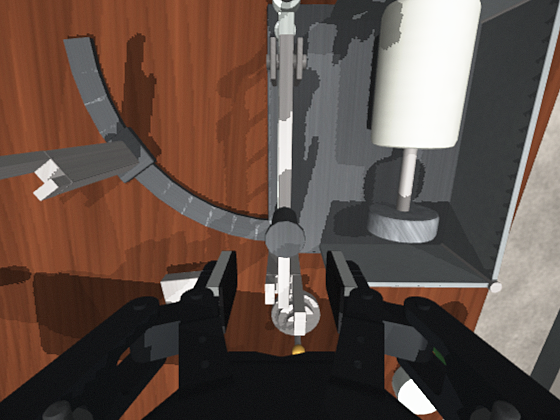

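The wrist view shows the knob cap at (287,237), hinge cap at (287,4), and parking catch tops near (45,180). The fingers straddle the gate plane.

```bash
python3 - <<'E'
from h import *
w=ctrl.get_image('wrist'); 
im=w['img']; c=im[150:215,20:80]; cv2.imwrite('pics/c3.png',cv2.resize(c,None,fx=8,fy=8,interpolation=2)[:,:,::-1])
print('knob',onz(w,(287,237),203),'hinge',onz(w,(287,4),165),'camera',-np.array(w['R']).T@w['t'])
v=np.load('v.npy')
for t in np.arange(.9,1.15,.05):
  o=[]
  for n,z in((-12,158),(12,197)):
    gx=-np.sin(t)*235-n*np.cos(t); gy=-np.cos(t)*235+n*np.sin(t);c,s=np.cos(v[2]),np.sin(v[2])
    o.append(np.round(proj(w,[v[0]+c*gx-s*gy,v[1]+s*gx+c*gy,z])))
  print(round(t,2),o)
E
```

```text
knob [ 630.005501   -119.04068718  203.        ] hinge [614.86373992  24.02658389 165.        ] camera [618.39686189 -45.8903789  382.37749716]
0.9 [array([ 58., 208.]), array([-15., 197.])]
0.95 [array([ 46., 197.]), array([-30., 183.])]
1.0 [array([ 34., 185.]), array([-44., 167.])]
1.05 [array([ 22., 173.]), array([-59., 150.])]
1.1 [array([ 11., 160.]), array([-73., 133.])]
```

View pics/c3.png

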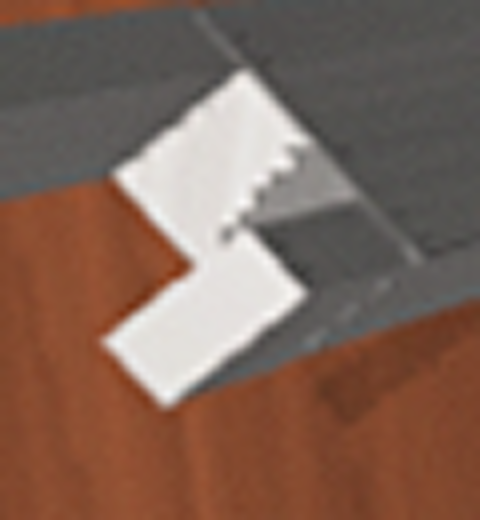

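Call:
step_arm:
  series:
    - [[0,0,0,0.007,0.016,0.1,0.45],[0,0,0,0,0,0.1,0.45],[0,0,0,0,0,0.1,0.45],[0,0,0,0,0,0.1,0.45],[0,0,0,0,0,0.1,0.45],[0,0,0,0,0,0,0.45],[0,0,0,0,0,0,0.6],[0,0,0,0,0,0,0.7],[0,0,0,0,0,0,0.75]]

```text
clock: 4.5
eef_pos: [628.3, -121.6, 165.5]
tool_rot: [3.141, 0.0, 1.675]
force: [0.3, 0.5, -0.8]
width: 24.1
gripper_force: 58.7
```

Call:
step_arm:
  series:
    - [[0,0,0,0,0,0,0.8],[0,0,0,0,0,0,0.85],[0,0,0,0,0,0,0.9],[0,0,0,0,0,0,1],[0,0,0,0,0,0,1],[0,0,0,0,0,0,1]]

```text
clock: 5.1
eef_pos: [628.3, -121.6, 165.4]
tool_rot: [3.141, -0.0, 1.675]
force: [-1.9, 1.0, 4.5]
width: 23.9
gripper_force: 58.4
```

```bash
cat >> h.py <<'E'
H=np.array([611,42,0.]); W=0.104
P0=(np.array([628.3,-121.6,165.4]),Ro.from_euler('xyz',[np.pi,0,1.675]))
def pose(t,a):
    u=np.array([np.sin(W),-np.cos(W),0]); piv=H+50*u+[0,0,150]
    ax=np.cross(u,[0,0,1]); A=Ro.from_rotvec(ax*a); Z=Ro.from_rotvec([0,0,-t])
    p=piv+A.apply(P0[0]-piv); return H+Z.apply(p-H), Z*A*P0[1]
def path(ta,start):
    out=[];p,R=pose(*start)
    for t,a in ta:
        q,Q=pose(t,a); r=np.round(np.r_[(R.inv()*Q).as_rotvec()/(np.pi/4),R.inv().apply(q-p)/150],3)
        out.append([float(x)+0 for x in r]+[1]); p=p+R.apply(r[3:]*150); R=R*Ro.from_rotvec(r[:3]*np.pi/4)
    print(str(out).replace(' ','')); print(np.round(p,1),np.round(R.as_euler('xyz'),3))
E
python3 - <<'E'
from h import *
path([(0,.025*i) for i in range(1,9)],(0,0))
path([(.035*i,.2) for i in range(1,25)],(0,.2))
E
```

```text
[[0.0,-0.032,0.0,0.003,0.0,-0.019,1],[0.0,-0.032,0.0,0.003,0.0,-0.019,1],[0.0,-0.031,0.0,0.002,0.0,-0.019,1],[0.0,-0.032,0.0,0.003,0.0,-0.019,1],[0.0,-0.032,0.0,0.003,0.0,-0.019,1],[0.0,-0.032,0.0,0.003,0.0,-0.019,1],[0.0,-0.032,0.0,0.003,0.0,-0.019,1],[0.0,-0.032,0.0,0.002,0.0,-0.019,1]]
[ 627.8 -116.4  187.8] [-3.142  0.2    1.675]
[[0.009,0.0,0.044,0.001,-0.037,0.0,1],[0.009,0.0,0.043,0.0,-0.037,0.0,1],[0.009,0.0,0.044,0.001,-0.037,0.0,1],[0.008,0.0,0.044,0.0,-0.038,0.0,1],[0.009,0.0,0.043,0.001,-0.037,-0.001,1],[0.009,0.0,0.044,0.001,-0.037,0.0,1],[0.009,0.0,0.044,0.0,-0.037,0.0,1],[0.009,0.0,0.043,0.001,-0.037,0.0,1],[0.009,0.0,0.044,0.0,-0.037,0.0,1],[0.009,0.0,0.044,0.001,-0.037,0.0,1],[0.008,0.0,0.043,0.001,-0.037,0.0,1],[0.009,0.0,0.044,0.0,-0.038,0.0,1],[0.009,0.0,0.044,0.001,-0.037,-0.001,1],[0.009,0.0,0.043,0.0,-0.037,0.0,1],[0.009,0.0,0.044,0.001,-0.037,0.0,1],[0.009,0.0,0.044,0.001,-0.037,0.0,1],[0.009,0.0,0.043,0.0,-0.037,0.0,1],[0.008,0.0,0.044,0.001,-0.037,0.0,1],[0.009,0.0,0.044,0.0,-0.037,0.0,1],[0.009,0.0,0.043,0.001,-0.038,0.0,1],[0.009,0.0,0.044,0.0,-0.037,0.0,1],[0.009,0.0,0.044,0.001,-0.037,-0.001,1],[0.009,0.0,0.044,0.001,-0.037,0.0,1],[0.009,0.0,0.043,0.0,-0.037,0.0,1]]
[504.3 -76.2 187.9] [-3.141  0.2    0.835]
```

Call:
step_arm:
  series:
    - [[0.0,-0.032,0.0,0.003,0.0,-0.019,1],[0.0,-0.032,0.0,0.003,0.0,-0.019,1],[0.0,-0.031,0.0,0.002,0.0,-0.019,1],[0.0,-0.032,0.0,0.003,0.0,-0.019,1],[0.0,-0.032,0.0,0.003,0.0,-0.019,1],[0.0,-0.032,0.0,0.003,0.0,-0.019,1],[0.0,-0.032,0.0,0.003,0.0,-0.019,1],[0.0,-0.032,0.0,0.002,0.0,-0.019,1],[0,0,0,0,0,0,1],[0,0,0,0,0,0,1]]

```text
clock: 6.1
eef_pos: [627.7, -116.5, 187.6]
tool_rot: [3.141, 0.201, 1.675]
force: [-0.1, -2.3, -0.4]
width: 24.4
gripper_force: 59.3
```

```bash
python3 - <<'E'
from h import *
s=ctrl.read_state();print(s['clock'],s['torque'])
w=snap('wrist','w2.png');S=snap('scene','s2.png')
cv2.imwrite('pics/m2.png',np.hstack([cv2.resize(S['img'][140:260,165:305],(420,360)),cv2.resize(w['img'][180:420,150:400],(375,360))])[:,:,::-1])
E
```

```text
6.1 [-0.18511884 -0.08057816  0.02410577]
```

View pics/m2.png

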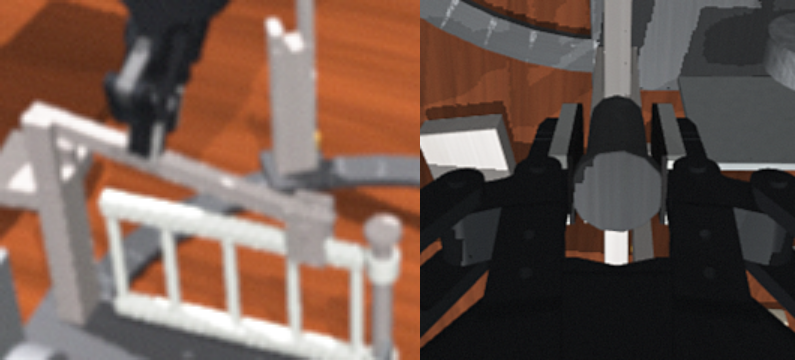

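The bar is clearly lifted off the gate's top rail and held between the pads. I'll swing the gate now.

Call:
step_arm:
  series:
    - [[0.009,0.0,0.044,0.001,-0.037,0.0,1],[0.009,0.0,0.043,0.0,-0.037,0.0,1],[0.009,0.0,0.044,0.001,-0.037,0.0,1],[0.008,0.0,0.044,0.0,-0.038,0.0,1],[0.009,0.0,0.043,0.001,-0.037,-0.001,1],[0.009,0.0,0.044,0.001,-0.037,0.0,1]]

```text
clock: 6.8
eef_pos: [594.0, -116.3, 187.5]
tool_rot: [3.141, 0.2, 1.462]
force: [3.3, -2.1, -2.4]
width: 24.2
gripper_force: 59.3
```

Call:
step_arm:
  series:
    - [[0.009,0.0,0.044,0.0,-0.037,0.0,1],[0.009,0.0,0.043,0.001,-0.037,0.0,1],[0.009,0.0,0.044,0.0,-0.037,0.0,1],[0.009,0.0,0.044,0.001,-0.037,0.0,1],[0.008,0.0,0.043,0.001,-0.037,0.0,1],[0.009,0.0,0.044,0.0,-0.038,0.0,1],[0.009,0.0,0.044,0.001,-0.037,-0.001,1],[0.009,0.0,0.043,0.0,-0.037,0.0,1],[0.009,0.0,0.044,0.001,-0.037,0.0,1]]

```text
clock: 7.7
eef_pos: [545.8, -103.0, 187.4]
tool_rot: [3.142, 0.2, 1.147]
force: [3.0, -0.1, -3.9]
width: 24.1
gripper_force: 59.4
```

Call:
step_arm:
  series:
    - [[0.009,0.0,0.044,0.001,-0.037,0.0,1],[0.009,0.0,0.043,0.0,-0.037,0.0,1],[0.008,0.0,0.044,0.001,-0.037,0.0,1],[0.009,0.0,0.044,0.0,-0.037,0.0,1],[0.009,0.0,0.043,0.001,-0.038,0.0,1],[0.009,0.0,0.044,0.0,-0.037,0.0,1],[0.009,0.0,0.044,0.001,-0.037,-0.001,1],[0.009,0.0,0.044,0.001,-0.037,0.0,1],[0,0,0,0,0,0,1]]

```text
clock: 8.6
eef_pos: [508.2, -79.2, 187.3]
tool_rot: [-3.141, 0.2, 0.868]
force: [4.0, 1.0, -5.3]
width: 24.1
gripper_force: 59.5
```

```bash
python3 - <<'E'
from h import *
s=ctrl.read_state();print(s['clock'],s['force'],s['torque'],pose(.805,.2)[0])
w=snap('wrist','w3.png');S=snap('scene','s3.png')
cv2.imwrite('pics/m3.png',np.hstack([cv2.resize(S['img'][100:240,165:305],(380,380)),cv2.resize(w['img'][180:420,150:400],(396,380))])[:,:,::-1])
E
```

```text
8.6 [ 3.9972144   0.95426411 -5.31160155] [ 0.41109097 -1.16336982  0.15165909] [508.50850601 -79.78093    187.84304905]
```

View pics/m3.png

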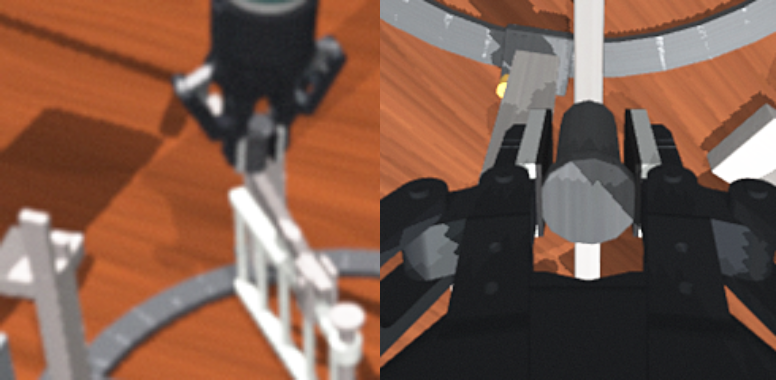

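Gate open to about 0.8 rad, with the parking catch still ahead of the bar. I'll creep on and watch the force.

Call:
step_arm:
  series:
    - [[0.0045,0,0.022,0.0003,-0.0187,0,1],[0.0045,0,0.022,0.0003,-0.0187,0,1],[0.0045,0,0.022,0.0003,-0.0187,0,1],[0.0045,0,0.022,0.0003,-0.0187,0,1],[0.0045,0,0.022,0.0003,-0.0187,0,1],[0.0045,0,0.022,0.0003,-0.0187,0,1],[0,0,0,0,0,0,1]]

```text
clock: 9.4
eef_pos: [496.7, -68.1, 187.3]
tool_rot: [3.141, 0.2, 0.764]
force: [5.4, 0.3, -5.5]
width: 24.1
gripper_force: 59.5
```

Call:
step_arm:
  series:
    - [[0.0025,0,0.0125,0.0001,-0.0106,0,1],[0.0025,0,0.0125,0.0001,-0.0106,0,1],[0.0025,0,0.0125,0.0001,-0.0106,0,1],[0.0025,0,0.0125,0.0001,-0.0106,0,1]]

```text
clock: 9.8
eef_pos: [492.6, -63.5, 187.4]
tool_rot: [3.141, 0.199, 0.724]
force: [6.5, 0.4, -5.9]
width: 23.9
gripper_force: 59.5
```

```bash
python3 - <<'E'
from h import *
s=ctrl.read_state();print(s['clock'],s['force'],s['torque'],s['eef_pos'],pose(.95,.2)[0])
w=snap('wrist','w4.png');S=snap('scene','s4.png')
cv2.imwrite('pics/m4.png',np.hstack([cv2.resize(S['img'][100:240,165:305],(380,380)),cv2.resize(w['img'][180:420,150:400],(396,380))])[:,:,::-1])
E
```

```text
9.8 [ 6.48829131  0.3587552  -5.85794081] [ 0.33682481 -1.32939871  0.25003952] [492.61844177 -63.54772681 187.38457085] [491.98763893 -63.69370447 187.84304905]
```

View pics/m4.png

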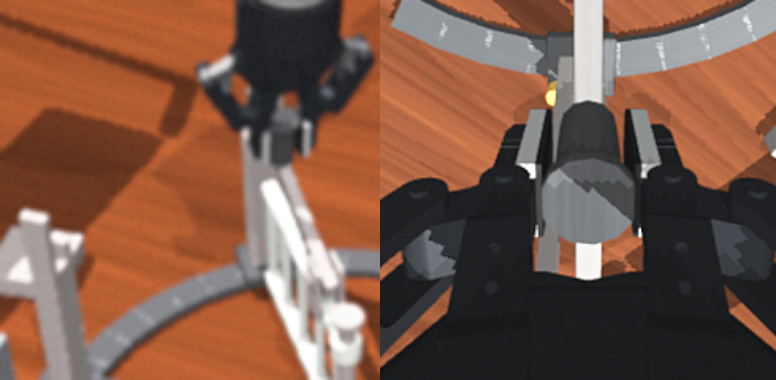

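The bar is now over the parking catch, not yet against its back. I'll creep to contact.

Call:
step_arm:
  series:
    - [[0.0025,0,0.0125,0.0001,-0.0106,0,1],[0.0025,0,0.0125,0.0001,-0.0106,0,1]]

```text
clock: 10.1
eef_pos: [490.6, -61.3, 187.4]
tool_rot: [3.141, 0.199, 0.704]
force: [5.3, 0.2, -4.7]
width: 24.1
gripper_force: 59.5
```

Call:
step_arm:
  series:
    - [[0.0012,0,0.006,0,-0.0053,0,1],[0.0012,0,0.006,0,-0.0053,0,1]]

```text
clock: 10.3
eef_pos: [489.6, -60.1, 187.4]
tool_rot: [3.14, 0.199, 0.694]
force: [5.2, -0.7, -5.5]
width: 23.9
gripper_force: 59.5
```

Call:
step_arm:
  series:
    - [[0.0012,0,0.006,0,-0.0053,0,1],[0.0012,0,0.006,0,-0.0053,0,1]]

```text
clock: 10.5
eef_pos: [489.1, -59.4, 187.4]
tool_rot: [3.139, 0.199, 0.685]
force: [7.3, -3.1, -7.8]
width: 24.1
gripper_force: 59.7
```

Call:
step_arm:
  series:
    - [[0.0012,0,0.006,0,-0.0053,0,1],[0.0012,0,0.006,0,-0.0053,0,1]]

```text
clock: 10.7
eef_pos: [489.1, -59.3, 187.5]
tool_rot: [3.136, 0.199, 0.675]
force: [9.8, -5.6, -10.8]
width: 24.0
gripper_force: 59.9
```

Contact with the tall back felt at about 0.985 rad (position stalled, force rising). I'll back off slightly and lower.

```bash
python3 - <<'E'
from h import *
path([(.99,.2),(.978,.2)]+[(.978,.2-.015*i) for i in range(1,12)]+[(.978,.025),(.978,.015),(.978,.005),(.978,0)],(1.0,.2))
for a in(.2,.1,.05,.02,0): print(a,np.round(pose(.978,a)[0],1))
E
```

```text
[[-0.003,0.0,-0.012,0.0,0.011,0.0,1],[-0.003,0.0,-0.015,0.0,0.012,0.0,1],[0.0,0.019,0.0,-0.001,0.0,0.011,1],[0.0,0.019,0.0,-0.002,0.0,0.012,1],[0.0,0.019,0.0,-0.001,0.0,0.011,1],[0.0,0.019,0.0,-0.002,0.0,0.012,1],[0.0,0.02,0.0,-0.001,0.0,0.011,1],[0.0,0.019,0.0,-0.002,0.0,0.012,1],[0.0,0.019,0.0,-0.001,0.0,0.011,1],[0.0,0.019,0.0,-0.001,0.0,0.012,1],[0.0,0.019,0.0,-0.002,0.0,0.011,1],[0.0,0.019,0.0,-0.001,0.0,0.012,1],[0.0,0.019,0.0,-0.002,0.0,0.011,1],[0.0,0.013,0.0,-0.001,0.0,0.008,1],[0.0,0.013,0.0,-0.001,0.0,0.007,1],[0.0,0.012,0.0,-0.001,0.0,0.008,1],[0.0,0.007,0.0,0.0,0.0,0.004,1]]
[485.  -63.7 165.4] [ 3.141 -0.     0.697]
0.2 [489.1 -60.3 187.8]
0.1 [486.6 -62.4 176.8]
0.05 [485.7 -63.2 171.1]
0.02 [485.2 -63.5 167.7]
0 [485.  -63.7 165.4]
```

Call:
step_arm:
  series:
    - [[-0.003,0.0,-0.012,0.0,0.011,0.0,1],[-0.003,0.0,-0.015,0.0,0.012,0.0,1],[0.0,0.019,0.0,-0.001,0.0,0.011,1],[0.0,0.019,0.0,-0.002,0.0,0.012,1],[0.0,0.019,0.0,-0.001,0.0,0.011,1],[0.0,0.019,0.0,-0.002,0.0,0.012,1],[0.0,0.02,0.0,-0.001,0.0,0.011,1],[0.0,0.019,0.0,-0.002,0.0,0.012,1]]

```text
clock: 11.5
eef_pos: [487.7, -62.2, 177.5]
tool_rot: [3.14, 0.108, 0.697]
force: [7.5, 0.2, -5.5]
width: 24.0
gripper_force: 59.6
```

Call:
step_arm:
  series:
    - [[0.0,0.019,0.0,-0.001,0.0,0.011,1],[0.0,0.019,0.0,-0.001,0.0,0.012,1],[0.0,0.019,0.0,-0.002,0.0,0.011,1]]

```text
clock: 11.8
eef_pos: [486.8, -62.8, 172.5]
tool_rot: [3.14, 0.063, 0.697]
force: [6.5, 0.9, -5.4]
width: 24.3
gripper_force: 59.6
```

Call:
step_arm:
  series:
    - [[0.0,0.019,0.0,-0.001,0.0,0.012,1],[0.0,0.019,0.0,-0.002,0.0,0.011,1],[0.0,0.013,0.0,-0.001,0.0,0.008,1],[0.0,0.013,0.0,-0.001,0.0,0.007,1]]

```text
clock: 12.2
eef_pos: [486.1, -63.4, 166.9]
tool_rot: [3.14, 0.013, 0.697]
force: [6.5, 2.0, -5.4]
width: 24.4
gripper_force: 59.6
```

Call:
step_arm:
  series:
    - [[0.0,0.012,0.0,-0.001,0.0,0.008,1],[0.0,0.007,0.0,0.0,0.0,0.004,1],[0,0,0,0,0,0,1]]

```text
clock: 12.5
eef_pos: [486.0, -63.5, 165.4]
tool_rot: [3.14, -0.002, 0.697]
force: [5.4, 1.6, -3.1]
width: 24.3
gripper_force: 59.6
```

Call:
step_arm:
  series:
    - [[0,0,0,0,0.004,0,1],[0,0,0,0,0.004,0,1],[0,0,0,0,0.004,0,1],[0,0,0,0,0,0,1]]

```text
clock: 12.9
eef_pos: [486.6, -64.2, 165.4]
tool_rot: [-3.141, -0.001, 0.698]
force: [4.9, 1.7, -1.0]
width: 24.1
gripper_force: 59.4
```

Call:
step_arm:
  series:
    - [[0,0,0,0,0.004,0,1],[0,0,0,0,0.004,0,1],[0,0,0,0,0,0,1]]

```text
clock: 13.2
eef_pos: [487.1, -64.8, 165.4]
tool_rot: [-3.141, -0.001, 0.698]
force: [4.1, 3.3, 0.8]
width: 24.2
gripper_force: 59.3
```

The tangential force is now near zero, so the catch carries the spring load. Releasing gradually.

Call:
step_arm:
  series:
    - [[0,0,0,0,0,0,0.7],[0,0,0,0,0,0,0.6],[0,0,0,0,0,0,0.5],[0,0,0,0,0,0,0.45],[0,0,0,0,0,0,0.45]]

```text
clock: 13.7
eef_pos: [486.3, -66.0, 164.8]
tool_rot: [-3.141, 0.001, 0.696]
force: [0.7, 0.1, 0.3]
width: 46.8
gripper_force: 0.0
```

```bash
python3 - <<'E'
from h import *
s=ctrl.read_state();print(s['clock'],s['force'],s['width'])
w=snap('wrist','w5.png');S=snap('scene','s5.png')
cv2.imwrite('pics/m5.png',np.hstack([cv2.resize(S['img'][100:240,165:305],(380,380)),cv2.resize(w['img'][180:420,150:400],(396,380))])[:,:,::-1])
E
```

```text
13.7 [0.67983558 0.09063829 0.32368071] 46.82932536894326
```

View pics/m5.png

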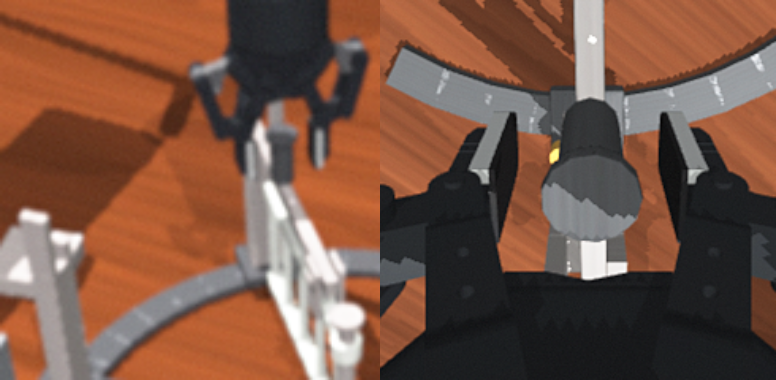

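Released, with the knob free between the pads, the bar in the parking notch and the gate still open. I'll go straight up and verify.

Call:
step_arm:
  series:
    - [[0,0,0,0,0,-0.07,0.45],[0,0,0,0,0,-0.15,0.45],[0,0,0,0,0,-0.2,0.45],[0,0,0,0,0,-0.2,0.45],[0,0,0,0,0,-0.2,0.45],[0,0,0,0,0,0,0.45],[0,0,0,0,0,0,0.45],[0,0,0,0,0,0,0.45],[0,0,0,0,0,0,0.45],[0,0,0,0,0,0,0.45]]

```text
clock: 14.8
eef_pos: [486.4, -65.8, 287.1]
tool_rot: [-3.141, 0.001, 0.696]
force: [-0.6, -0.0, -0.3]
width: 47.0
gripper_force: 0.0
```

```bash
python3 - <<'E'
from h import *
s=ctrl.read_state();print(s['clock'],s['force'],s['eef_pos'])
w=snap('wrist','w6.png');S=snap('scene','s6.png')
cv2.imwrite('pics/m6.png',np.hstack([cv2.resize(S['img'][100:260,145:305],(380,380)),cv2.resize(w['img'][:,80:480],(380,399))[:380]])[:,:,::-1])
E
```

```text
14.8 [-0.59270843 -0.02333795 -0.26411823] [486.41015861 -65.75304994 287.11669167]
```

View pics/m6.png

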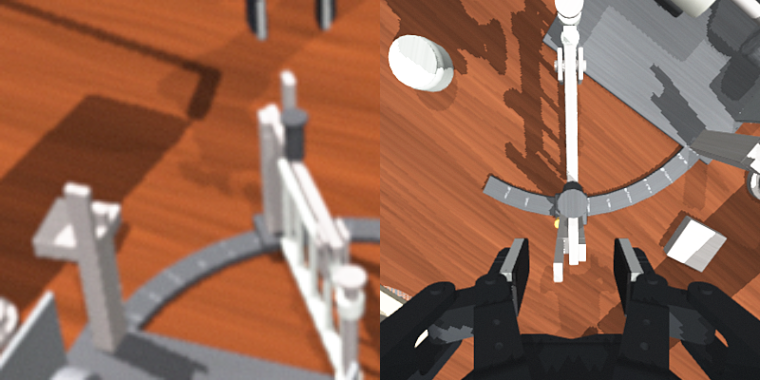

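The gate stands parked open: the bar lies between lip and back of the parking catch, the arm is clear, and the other items look unmoved.

```bash
python3 -c "
from cell import ctrl
print(ctrl.finish_job())"
```

```text
the job is handed in; nothing more can be done
None
```

The gate is parked open by itself: the bar was swung to the parking catch's tall back, lowered gently into its notch and released. I handed the job in at about 15 s, with the arm clear and the other items apparently unmoved.

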